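# Zero the timer, mesh the mixing paddle with its drive and hold it home

### The arm

A 6-joint arm with a two-finger parallel gripper is mounted at the origin on the work surface. World frame = base frame: x ahead of the robot, y to its left, z up, the work surface at z = 0. Lengths are in mm, angles in rad, forces in N, time in s.
With the tool pointing down it reaches from about 400 to 925 mm from the base axis. Payload 12.5 kg.
Tool frame: the origin (TCP) lies on the centre line of the jaws, within the pads' length; the fingertips stand 14 mm ahead of it and the grasp point (between the pads) lies 5 mm behind it; z points along the fingers, x is the direction in which the jaws open and shut, and the axes are right-handed (so a half turn about z gives the same grasp; the last joint's range is limited). The gripper opens to 95 mm and grips with 3 to 60 N. Pads are 20 mm wide; open, the fingers measure 119 mm over their backs; the gripper's body (75 mm by 180 mm) begins 59 mm behind the grasp point.
Start: joints at [1.194, 0.491, 1.559, -0, 1.092, -0.106], TCP at [167.171, 602.245, 228.661] pointing down, gripper open.
Joint ranges: [-3.1, 3.1], [-0.84, 2.19], [0.05, 2.79], [-1.13, 4.28], [0.06, 2.93], [-2.69, 2.69]. Speed limits (rad/s): [2.22, 2.22, 2.79, 3.14, 3.14, 3.14].

### API

Orientations are given as [roll, pitch, yaw] about the fixed x, y, z axes, in that order (R = Rz(yaw) Ry(pitch) Rx(roll)).
In Python, from cell import state, read_camera, job_done gives the robot as it stands.
- The arm moves only by the shell command python3 -m handwheel 'ROWS'. ROWS is JSON, a list of rows, each an object of numbers: "hand": the finger opening in m, from 0 to 0.0951; "x", "y", "z": the shift along the world's x, y, z in m; "spin": the turn about the world's z in units of 5 degrees (1.0 is 5 degrees). In form: [{"hand": .., "x": .., "y": .., "z": .., "spin": ..}, ...]. A call has 1 to 20 rows; each row is the pose to reach, as a shift and turn from the pose commanded when the call began; what a row does not reach only later rows make up. A row lasts 1/12 s, in which the tool goes at most 41.7 mm and 7.16 degrees, less where a joint would pass 70% of its speed; a pose out of reach is approached as far as the arm can. A call with a gripper value outside its range is refused whole. The fingers move at their own pace and stop on an object; the grip force is fixed at half the most. Time passes only in rows, so rows that repeat a pose let the fingers close. It gives the time, the measured TCP pose, the force and the opening at its end, in the units of the state.
- state(): the state, without advancing time (a new reading comes with each control period).
- read_camera(name): name is "scene" or "top" or "wrist"; returns a dict with "img" (384x512x3 uint8, red, green, blue), "fx", "fy", "cx", "cy" (pixels), "T" (4x4, takes a point from camera to world coordinates). Camera axes: x right, y down, z forward; pixel columns grow to the right and rows downward; lengths in mm; the calibration is good to about 2 mm. A picture is of the moment at which its call begins. There is no depth.
- job_done(): hands the job in, once; it reports no verdict.
The state is a dict: "t": time; "joints": joint angles; "qvel": joint speeds; "tau": joint torques, N m; "eef_pos": TCP position; "tcp_rot": TCP orientation; "ft_force": force on the tool from outside, world axes, zero at the start; "moment": the same for the moment, N m; "opening": opening from 0.0 (shut) to 1.0 (fully open).
Only numpy, scipy, OpenCV 4.12 (cv2) and the standard library are available. Lean on these libraries where they do the work, as an engineer would, in place of code of your own. Each camera call takes 0.05 s, during which the arm holds its last target. There are 200 camera calls.

### The job

First turn the mixer's timer knob back to its zero stop. Then take the mixing paddle with the yellow grip from the white rinse stand and lower its splined stem into the drive coupling on the mixer, turning it until the splines mesh, and push it fully home against the spring. Finish while still holding the paddle pressed down with the gripper, so that it stays home (do not let go), and leave the blue-gripped disc, the steel pan and the clear tub where they are.

Things in the scene. Friction and masses are not known exactly. Their poses are not given: they have to be found in the camera images.
- machine: White motor base of a cutter-mixer, a fixed block 200 (its x) x 260 (its y) x 90 mm high, with a steel front panel on its -x side. Origin: centre of its underside, z up. On its flat deck (90 mm up) are the drive coupling at (20, -55) mm and the timer knob at (-45, 80) mm in its own x, y.
- timer (a joint): Angle of the timer knob in rad. 0 is the zero stop (white pointer line at the red tick, towards the machine's -x, and the knob cannot go further anticlockwise); it grows as the knob is turned clockwise seen from above, so bring it back anticlockwise. Starts 0.6 to 1.4 rad off zero. It stays where it is left; friction about 0.05 N m.
- timer_grip (a point): Point on the timer knob's vertical axis at the height to grip, 37 mm above the deck (127 mm above the table). The black grip bar is 14 mm thick (along the point's y), 49 mm long (along the point's x), from 14 to 44 mm above the deck; below it a round flange of 52 mm diameter on a steel base of 76 mm diameter. The point turns with the knob; z up.
- coupling_face (a point): Centre of the top face of the bright metal drive coupling, 12 mm above the deck (102 mm above the table). It has a cross-shaped slot, its arms along this point's x and y axes (four-fold alike), 9.5 mm wide and 52 mm deep, open at the middle. The coupling sits in a random direction and is stiff to turn (0.35 N m). z up.
- sleeve (a joint): Travel in m of the green spring sleeve round the coupling (ring of 58 mm outer, 46 mm inner diameter): 0 = up, its rim 8 mm above the coupling face; grows as it is pressed down. The spring pushes up with 5 N at 0 and 9 N at 0.008, more than the paddle's weight: the paddle rises again unless it is pressed. At 0.008 the paddle's hub rests on the coupling face: home.
- stand: White plastic rinse stand, fixed block 130 (its x) x 280 (its y) x 55 mm high, with two round seats of 35 mm diameter, 50 mm deep, at y = -75 and +75 mm. Origin: centre of its underside, z up. The paddle stands in one seat, the disc in the other.
- paddle: Mixing paddle (0.2 to 0.33 kg), upright, stem down. Origin: centre of the hub's flat underside (55 mm above the table in the stand), z up. Above it: grey hub 54 mm across, 26 mm high, with two grey blades along +x and -x out to 60 mm (5 to 25 mm high), then a yellow square grip 26 x 26 mm, sides along x and y, from 26 to 76 mm above the origin.
- paddle_tip (a point): Lower end of the paddle's stem, 45 mm below the hub's underside, axes as the paddle's. The stem: two crossed steel fins along x and y, 26 mm wide, 7 mm thick, 30 mm long, then a narrower nose to 34 mm, then a 6.4 mm round pilot pin with a ball end, which enters the coupling's middle first. The fins slide in only when within about 5 degrees of the slot. Lift 50 mm to clear the seat.
- disc: Bystander, leave alone: blue-gripped disc in the other seat, same hub and grip as the paddle, steel disc of 90 mm diameter, plain round stem. Origin: centre of the hub's underside.
- pan: Bystander, leave alone: small round open steel pan (tapered cup shape), about 84 mm across the rim, 65 mm high. Origin: centre of its underside.
- tub: Bystander, leave alone: clear plastic tub, about 90 mm across, 70 mm high. Origin: centre of its underside.
Not all that is in view belongs to the job. Leave any orange look-alike of the paddle alone.

How it is judged (in metres and radians):
On the way, in this order (a step that is already met when the one before it is completed fails the run):
1. the timer knob is back at its zero stop (value of joint timer below 0.08 rad), for 0.2 s.
2. the paddle's splines have meshed with the coupling (hub within 20 mm of the coupling face, centred) (z of paddle in the frame of coupling_face below 0.02 m and horizontal distance between paddle and coupling_face below 0.004 m and angle between paddle's own z axis and vertical below 0.08 rad), for 0.1 s.
At the end, for the whole second after the job is handed in: Timer within 0.1 rad of zero; paddle upright (0.08 rad), centred on the coupling within 4 mm, its hub within 2.5 mm of the coupling face with the spring sleeve pressed down more than 5 mm; the fingers still hold or press the paddle with more than 3 N (value of joint timer below 0.1 rad and z of paddle in the frame of coupling_face between -0.004 and 0.0025 m and horizontal distance between paddle and coupling_face below 0.004 m and angle between paddle's own z axis and vertical below 0.08 rad and value of joint sleeve above 0.005 m and contact force between the fingers and paddle above 3 N); the arm keeps its last pose, push and grip.
It fails at once if a bystander (disc, pan or tub) is moved more than 40 mm or tipped over (distance of any of disc, pan, tub from where it was at the start of the episode above 0.04 m or angle between any of disc, pan, tub's own z axis and vertical above 0.7 rad).
It also fails if it takes over 58 s, if anything falls off the work surface, if the arm or the gripper's body presses on something with over 40 N, if the wrist force passes 120 N, or if a joint passes its speed limit or range.

## Working session

There is one attempt and no reset: what is moved stays moved. The work goes in short steps, Python scripts to look and compute and a shell command to move; the robot and the scene stay as the last step left them, time stands still between calls to the robot, and variables do not carry over. Pictures are saved under pics/ and viewed, about 8 in all and at most 12, crops included, and the job is handed in when it is done.

```bash
mkdir -p pics
cat > h.py <<'E'
import numpy as np,cv2
from cell import state,read_camera
def save(c,fn,crop=None,s=1):
    im=c["img"][:,:,::-1]
    if crop: x0,y0,x1,y1=crop; im=im[y0:y1,x0:x1]
    cv2.imwrite("pics/"+fn,cv2.resize(im,None,fx=s,fy=s,interpolation=cv2.INTER_CUBIC))
def ray(c,u,v,z):
    T=np.array(c["T"]);d=T[:3,:3]@[(u-c["cx"])/c["fx"],(v-c["cy"])/c["fy"],1];o=T[:3,3]
    return o+d*(z-o[2])/d[2]
def proj(c,P):
    T=np.array(c["T"]);p=T[:3,:3].T@(np.array(P)-T[:3,3]);return p[0]/p[2]*c["fx"]+c["cx"],p[1]/p[2]*c["fy"]+c["cy"]
E
python3 - <<'E'
from h import *
import pickle
print(state())
d={n:read_camera(n) for n in("scene","top","wrist")}
pickle.dump(d,open("c0.pkl","wb"))
save(d["top"],"top0.png",s=1.55)
save(d["scene"],"scene0.png",s=1.55)
print(d["top"]["T"],d["top"]["fx"])
E
```

```text
{'t': 0.0, 'joints': array([ 1.19438870e+00,  4.91544272e-01,  1.55944384e+00, -1.96998634e-05,
        1.09168882e+00, -1.05647874e-01]), 'qvel': array([ 3.99323212e-04, -9.46620801e-05,  1.10411147e-03,  2.49709843e-04,
       -1.25939829e-03,  9.05933095e-04]), 'tau': array([-3.64022606e-03, -6.12639070e+01, -2.58183968e+01,  6.91751833e-02,
        4.81904950e-02, -5.62737262e-05]), 'eef_pos': array([167.09329375, 602.01747321, 228.07316897]), 'tcp_rot': array([-3.14149569e+00,  1.08007268e-03,  1.30004571e+00]), 'ft_force': array([-0.55944324, -0.08727135,  0.08374169]), 'moment': array([ 0.04252882, -0.01873058, -0.03512425]), 'opening': 1.0025669960127703}
[[ 9.42784750e-03 -9.78056305e-01  2.08127319e-01  2.62266046e+02]
 [-9.99950517e-01 -9.88214907e-03 -1.14313307e-03  4.76170873e+00]
 [ 3.17479369e-03 -2.08106243e-01 -9.78101075e-01  9.86357981e+02]
 [ 0.00000000e+00  0.00000000e+00  0.00000000e+00  1.00000000e+00]] 400.4917123260037
```

View pics/top0.png

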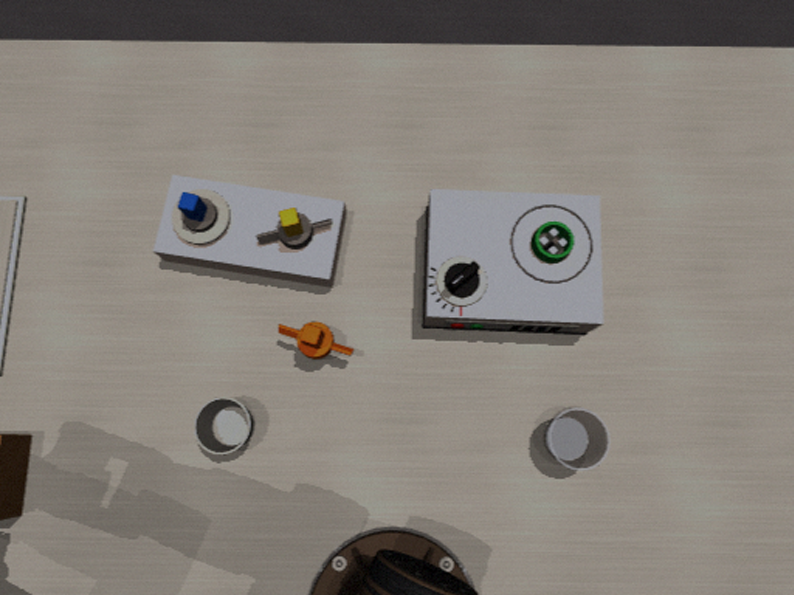

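View pics/scene0.png

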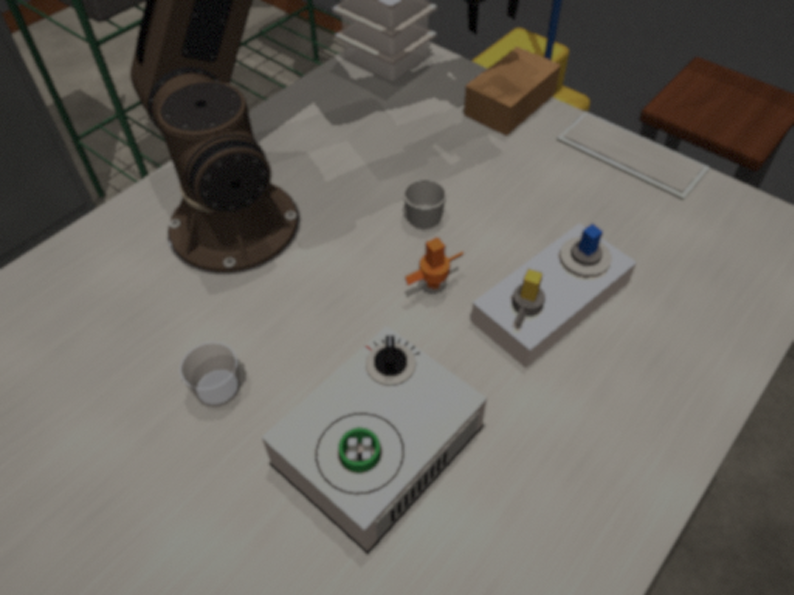

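The top view shows the yellow-gripped paddle in the stand at (291,222). The orange look-alike lies loose on the table at (315,340), and the blue disc is at (193,205). The yellow one in the white stand fits the description. The knob is at (462,280) and the coupling at (553,241). I'll enlarge these to confirm.

Run:
```python
from h import *
import pickle
d=pickle.load(open("c0.pkl","rb"));im=d["top"]["img"][:,:,::-1]
a=im[110:190,95:230];b=im[115:215,265:395]
r=lambda x,s:cv2.resize(x,None,fx=s,fy=s,interpolation=cv2.INTER_CUBIC)
A=r(a,5);B=r(b,6)
cv2.imwrite("pics/stand.png",A);cv2.imwrite("pics/mach.png",B)
```

```text
(no output)
```

View pics/stand.png

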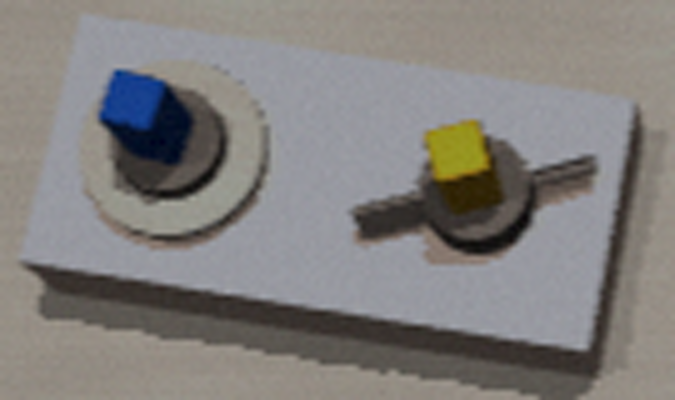

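View pics/mach.png

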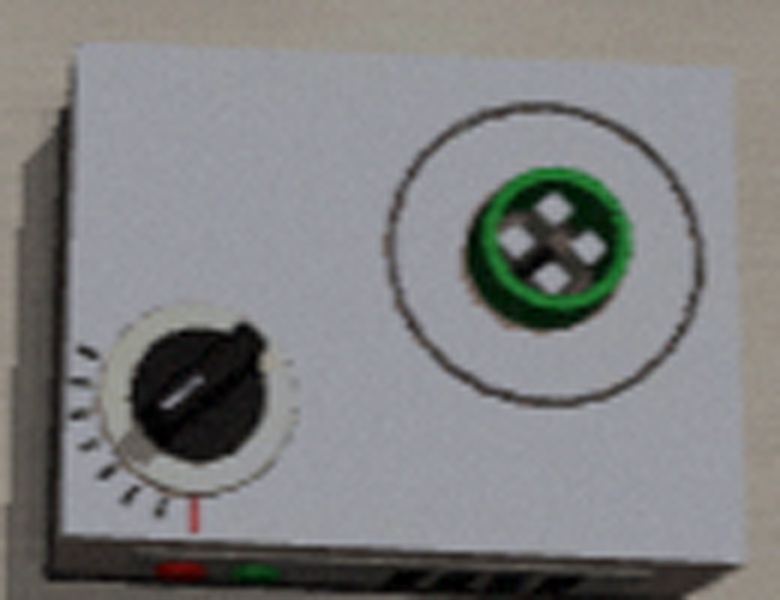

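Run:
```python
from h import *
import pickle
d=pickle.load(open("c0.pkl","rb"));c=d["top"]
S=lambda x,y,z:ray(c,(x+.5)/5-.5+95,(y+.5)/5-.5+110,z)
M=lambda x,y,z:ray(c,(x+.5)/6-.5+265,(y+.5)/6-.5+115,z)
ang=lambda p,q:np.degrees(np.arctan2(*(q-p)[[1,0]]))
g=[S(*p,131) for p in((425,135),(480,120),(490,172),(435,185))]
print("grip",np.mean(g,0),[ang(g[i],g[(i+1)%4]) for i in range(4)])
b=[S(*p,75) for p in((358,215),(595,165))];print("blades",np.mean(b,0),ang(*b))
k=[M(80,45,90),M(735,68,90),M(745,560,90),M(65,535,90)]
C=np.mean(k,0);e=[ang(k[i],k[(i+1)%4]) for i in range(4)];print("mach",C,e)
y=np.radians(e[0]+90);print(np.degrees(y))
R=np.array([[np.cos(y),-np.sin(y)],[np.sin(y),np.cos(y)]])
print("pred coup",C[:2]+R@[20,-55],"knob",C[:2]+R@[-45,80])
q=[M(*p,102) for p in((553,207),(592,245),(553,278),(515,240))];print("coup",np.mean(q,0),[ang(q[i],q[(i+2)%4]) for i in(0,1)])
print("ring",M(557,235,110))
p=[M(145,420,134),M(250,335,134)];print("bar",np.mean(p,0),ang(*p), M(200,398,100))
c=d["scene"]
for n,P in dict(knob=(*(C[:2]+R@[-45,80]),100),coup=(*np.mean(q,0)[:2],102),grip=np.mean(g,0)).items(): print(n,np.array(proj(c,P))*1.55)
w=d["wrist"];T=np.array(w["T"]);print("wristcam",T, state()["tcp_rot"])
```

```text
grip [569.78123513 155.56787354 131.        ] [np.float64(-73.16164403635861), np.float64(-167.36247498263748), np.float64(104.66478493107168), np.float64(13.363114327963753)]
blades [571.41994037 155.39638822  75.        ] -76.82649573069949
mach [ 529.70295461 -179.93411393   90.        ] [np.float64(-91.52491595312581), np.float64(177.64720481235898), np.float64(88.43122728332013), np.float64(-1.8466531707398366)]
-1.524915953125813
pred coup [ 548.23223013 -235.44686876] knob [486.84782447 -98.76492137]
coup [ 548.37599154 -234.82620692  102.        ] [np.float64(177.4544511868844), np.float64(86.7060325079936)]
ring [ 548.77215701 -234.22453857  110.        ]
bar [485.01023007 -93.52381441 134.        ] -50.096862998212686 [485.79289038 -98.20693641 100.        ]
knob [389.10971707 359.1451412 ]
coup [358.82793684 446.08041299]
grip [531.33993743 273.06318813]
wristcam [[ 2.67100418e-01  9.27355297e-01  2.62048699e-01  9.42360846e+01]
 [ 9.63667389e-01 -2.56586271e-01 -7.42202670e-02  6.22335389e+02]
 [-1.59045910e-03  2.72352050e-01 -9.62196358e-01  3.84856083e+02]
 [ 0.00000000e+00  0.00000000e+00  0.00000000e+00  1.00000000e+00]] [-3.14151762e+00  8.11373671e-04  1.30001001e+00]
```

The picture confirms it: the yellow grip has grey blades and stands in the white stand (crop 460,150). The knob bar runs lower-left to upper-right, about 48° clockwise of the red tick. The slot arms lie on the diagonals, about 42° in the world frame. I'll move over the knob first.

```bash
python3 -m handwheel '[{"hand":0.095,"x":0.32,"y":-0.3,"z":0,"spin":-2},{"hand":0.095,"x":0.32,"y":-0.3,"z":0,"spin":-4},{"hand":0.095,"x":0.32,"y":-0.3,"z":0,"spin":-6.9},{"hand":0.095,"x":0.32,"y":-0.3,"z":0,"spin":-6.9},{"hand":0.095,"x":0.32,"y":-0.3,"z":0,"spin":-6.9},{"hand":0.095,"x":0.32,"y":-0.3,"z":0,"spin":-6.9},{"hand":0.095,"x":0.32,"y":-0.3,"z":0,"spin":-6.9},{"hand":0.095,"x":0.32,"y":-0.3,"z":0,"spin":-6.9},{"hand":0.095,"x":0.32,"y":-0.3,"z":0,"spin":-6.9},{"hand":0.095,"x":0.32,"y":-0.3,"z":0,"spin":-6.9},{"hand":0.095,"x":0.32,"y":-0.3,"z":0,"spin":-6.9},{"hand":0.095,"x":0.32,"y":-0.7,"z":0,"spin":-6.9},{"hand":0.095,"x":0.32,"y":-0.7,"z":0,"spin":-6.9},{"hand":0.095,"x":0.32,"y":-0.7,"z":0,"spin":-6.9},{"hand":0.095,"x":0.32,"y":-0.7,"z":0,"spin":-6.9},{"hand":0.095,"x":0.32,"y":-0.7,"z":0,"spin":-6.9},{"hand":0.095,"x":0.32,"y":-0.7,"z":0,"spin":-6.9},{"hand":0.095,"x":0.32,"y":-0.7,"z":0,"spin":-6.9},{"hand":0.095,"x":0.32,"y":-0.7,"z":0,"spin":-6.9},{"hand":0.095,"x":0.32,"y":-0.7,"z":0,"spin":-6.9}]'
python3 -m handwheel '[{"hand":0.095,"x":0,"y":0,"z":0,"spin":0},{"hand":0.095,"x":0,"y":0,"z":0,"spin":0},{"hand":0.095,"x":0,"y":0,"z":0,"spin":0}]'
python3 - <<'E'
from h import *
c=read_camera("wrist");save(c,"w1.png",s=1.55)
import pickle;pickle.dump(c,open("c1.pkl","wb"))
for P in((487,-98.5,134),(548.3,-234.8,102)):print(np.array(proj(c,P))*1.55)
E
```

```text
t: 1.82
eef_pos: [486.7, -74.7, 228.7]
tcp_rot: [3.142, -0.0, 0.698]
ft_force: [1.3, -0.0, 0.5]
opening: 0.995
t: 2.07
eef_pos: [487.0, -72.6, 228.5]
tcp_rot: [-3.141, 0.0, 0.697]
ft_force: [0.7, 0.1, 0.3]
opening: 1.005
[369.4883448  330.44226348]
[321.60310627 494.50263203]
```

View pics/w1.png

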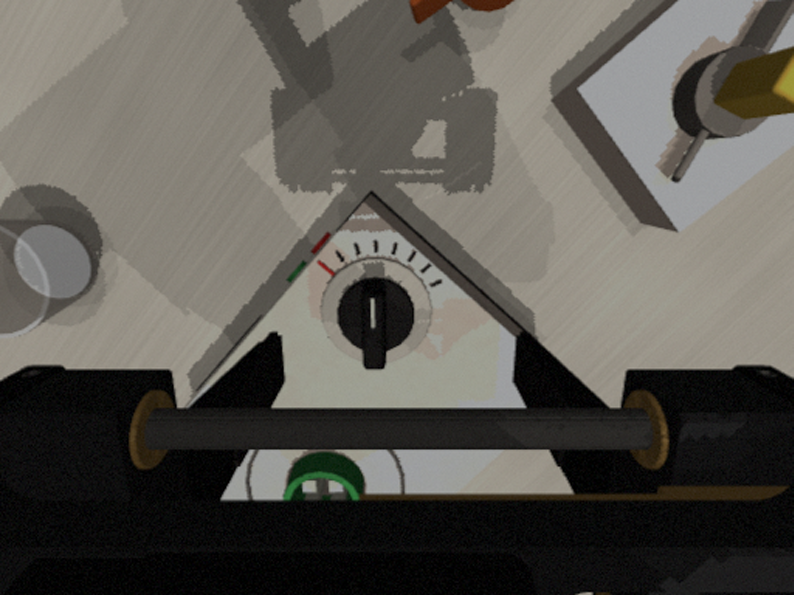

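The knob bar runs (373,285)–(374,365) and stands vertical in the image, so the jaws are aligned with it.

Run:
```python
from h import *
import pickle;c=pickle.load(open("c1.pkl","rb"))
m=lambda x,y,z:ray(c,(x+.5)/1.55-.5,(y+.5)/1.55-.5,z)
print(m(373.5,328,134),m(374,325,134),m(376,313,97),m(377,318,104)); a=m(374,365,134)-m(373,290,134);print(np.degrees(np.arctan2(a[1],a[0])))
```

```text
[487.62135355 -95.72724783 134.        ] [486.65208657 -94.06252344 134.        ] [489.28896355 -98.26329829  97.        ] [490.77790919 -98.50244947 104.        ]
-50.19173649754032
```

```bash
python3 -m handwheel '[{"hand":0.095,"x":0.0005,"y":-0.0255,"z":0,"spin":0},{"hand":0.06,"x":0.0005,"y":-0.0255,"z":-0.03,"spin":0},{"hand":0.06,"x":0.0005,"y":-0.0255,"z":-0.06,"spin":0},{"hand":0.06,"x":0.0005,"y":-0.0255,"z":-0.09,"spin":0},{"hand":0.06,"x":0.0005,"y":-0.0255,"z":-0.106,"spin":0},{"hand":0.06,"x":0.0005,"y":-0.0255,"z":-0.106,"spin":0},{"hand":0.0,"x":0.0005,"y":-0.0255,"z":-0.106,"spin":0},{"hand":0.0,"x":0.0005,"y":-0.0255,"z":-0.106,"spin":0},{"hand":0.0,"x":0.0005,"y":-0.0255,"z":-0.106,"spin":0},{"hand":0.0,"x":0.0005,"y":-0.0255,"z":-0.106,"spin":0},{"hand":0.0,"x":0.0005,"y":-0.0255,"z":-0.106,"spin":0},{"hand":0.0,"x":0.0005,"y":-0.0255,"z":-0.106,"spin":0},{"hand":0.0,"x":0.0005,"y":-0.0255,"z":-0.106,"spin":0}]'
```

```text
t: 3.2
eef_pos: [487.7, -98.3, 123.0]
tcp_rot: [3.141, -0.0, 0.698]
ft_force: [-0.4, -0.3, 0.2]
opening: 0.214
```

```bash
python3 -m handwheel '[{"hand":0.0,"x":0,"y":0,"z":0,"spin":0},{"hand":0.0,"x":0,"y":0,"z":0,"spin":0},{"hand":0.0,"x":0,"y":0,"z":0,"spin":0},{"hand":0.0,"x":0,"y":0,"z":0,"spin":0}]'
python3 -m handwheel '[{"hand":0.0,"x":0,"y":0,"z":0,"spin":1},{"hand":0.0,"x":0,"y":0,"z":0,"spin":2},{"hand":0.0,"x":0,"y":0,"z":0,"spin":3},{"hand":0.0,"x":0,"y":0,"z":0,"spin":4},{"hand":0.0,"x":0,"y":0,"z":0,"spin":5},{"hand":0.0,"x":0,"y":0,"z":0,"spin":6},{"hand":0.0,"x":0,"y":0,"z":0,"spin":7},{"hand":0.0,"x":0,"y":0,"z":0,"spin":8},{"hand":0.0,"x":0,"y":0,"z":0,"spin":9},{"hand":0.0,"x":0,"y":0,"z":0,"spin":9}]'; python3 -c "
from cell import state
print(state()['moment'],state()['ft_force'])"
```

```text
t: 3.53
eef_pos: [488.2, -98.0, 122.9]
tcp_rot: [3.141, -0.001, 0.698]
ft_force: [2.7, 4.2, 0.8]
opening: 0.143
t: 4.37
eef_pos: [488.3, -97.9, 122.9]
tcp_rot: [3.14, -0.001, 1.488]
ft_force: [3.4, 4.8, 1.5]
opening: 0.146
[ 0.92895891 -0.53984175  0.05530183] [3.35470639 4.84005694 1.48790984]
```

```bash
python3 -m handwheel '[{"hand":0.0,"x":0,"y":0,"z":0,"spin":0.4},{"hand":0.0,"x":0,"y":0,"z":0,"spin":0.8},{"hand":0.0,"x":0,"y":0,"z":0,"spin":0.8}]'; python3 -c "
from cell import state
print(state()['moment'],state()['ft_force'])"
```

```text
t: 4.62
eef_pos: [488.3, -97.9, 122.9]
tcp_rot: [3.14, -0.001, 1.554]
ft_force: [2.6, 5.4, 0.7]
opening: 0.147
[ 0.8808005  -0.56210323 -0.56053436] [2.59909715 5.43312927 0.74596678]
```

The moment jumped to -0.56 N m at 89°, so the knob is at its stop. I'll release it, rise and go to the paddle.

```bash
python3 -m handwheel '[{"hand":0.0,"x":0,"y":0,"z":0,"spin":0},{"hand":0.03,"x":0,"y":0,"z":0,"spin":-0.3},{"hand":0.05,"x":0,"y":0,"z":0,"spin":-0.3},{"hand":0.05,"x":0,"y":0,"z":0,"spin":-0.3},{"hand":0.05,"x":0,"y":0,"z":0,"spin":-0.3},{"hand":0.06,"x":0,"y":0,"z":0.04,"spin":-0.3},{"hand":0.06,"x":0,"y":0,"z":0.08,"spin":-0.3},{"hand":0.06,"x":0,"y":0,"z":0.106,"spin":-1},{"hand":0.06,"x":0.05,"y":0.15,"z":0.106,"spin":-15},{"hand":0.06,"x":0.05,"y":0.15,"z":0.106,"spin":-15},{"hand":0.06,"x":0.05,"y":0.15,"z":0.106,"spin":-15},{"hand":0.06,"x":0.05,"y":0.15,"z":0.106,"spin":-15},{"hand":0.06,"x":0.05,"y":0.18,"z":0.106,"spin":-15},{"hand":0.06,"x":0.05,"y":0.18,"z":0.106,"spin":-15},{"hand":0.06,"x":0.05,"y":0.18,"z":0.106,"spin":-15},{"hand":0.06,"x":0.05,"y":0.18,"z":0.106,"spin":-15},{"hand":0.06,"x":0.05,"y":0.18,"z":0.106,"spin":-15},{"hand":0.06,"x":0.05,"y":0.18,"z":0.106,"spin":-15},{"hand":0.06,"x":0.05,"y":0.18,"z":0.106,"spin":-15},{"hand":0.06,"x":0.05,"y":0.18,"z":0.106,"spin":-15}]'
python3 - <<'E'
from h import *
c=read_camera("wrist");t=read_camera("top")
a=cv2.resize(c["img"],None,fx=1.3,fy=1.3,interpolation=2)[60:,:][:,:,::-1]
import pickle;pickle.dump((c,t),open("c2.pkl","wb"))
b=cv2.resize(t["img"][155:210,270:330],None,fx=4,fy=4,interpolation=2)[:,:,::-1]
o=np.zeros((600,666,3),np.uint8);h=min(a.shape[0],600);o[:h]=a[:h,:666][:, :, :] if a.shape[1]>=666 else 0
o[-220:,:240]=b
cv2.imwrite("pics/w2.png",o);print(a.shape,proj(c,(570,155.5,131)),state()["tcp_rot"])
E
```

```text
t: 6.28
eef_pos: [537.6, 81.7, 228.6]
tcp_rot: [-3.142, 0.0, 0.243]
ft_force: [-0.0, 0.2, -0.1]
opening: 0.629
(439, 666, 3) (np.float64(313.26226356795667), np.float64(120.58095244287665)) [-3.14158198e+00  4.44737144e-05  2.46179911e-01]
```

View pics/w2.png

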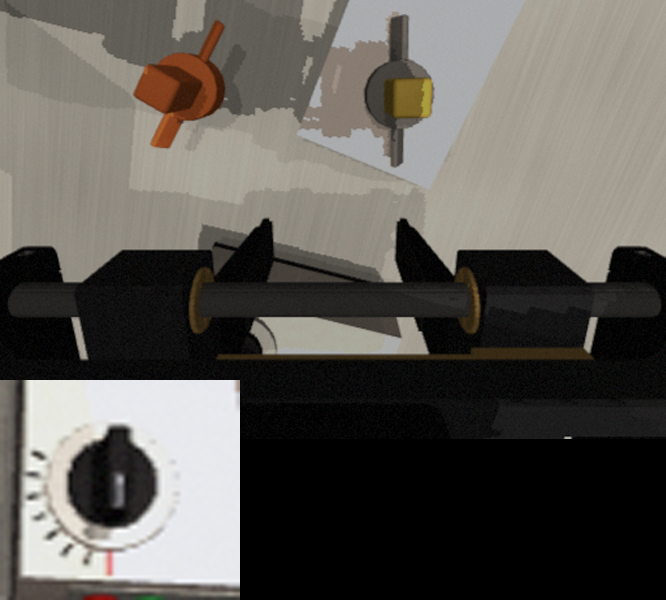

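The timer pointer is now on the red tick (inset 110,550). The paddle grip shows near (410,98), partly in the gripper's shadow, so I'll zoom in to centre it exactly.

Run:
```python
from h import *
import pickle;c,t=pickle.load(open("c2.pkl","rb"))
im=cv2.convertScaleAbs(c["img"],alpha=1.5);c["img"]=im
save(c,"z2.png",(270,50,345,180),s=4.6)
```

```text
(no output)
```

View pics/z2.png

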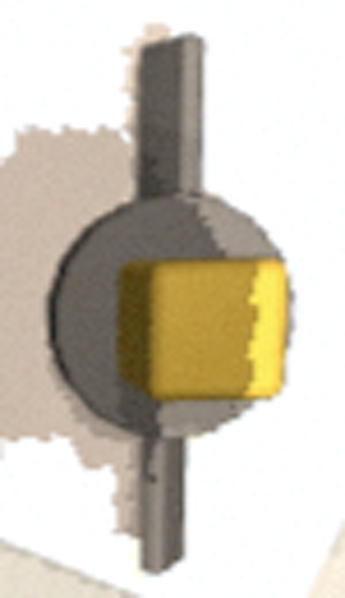

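Run:
```python
from h import *
import pickle;c,t=pickle.load(open("c2.pkl","rb"))
m=lambda x,y,z:ray(c,(x+.5)/4.6-.5+270,(y+.5)/4.6-.5+50,z)
print(m(220,329,131)); 
for p,q,z in(((203,40),(185,555),80),((153,262),(156,398),131),((285,262),(284,398),131)):
  a=m(*q,z)-m(*p,z);print(np.degrees(np.arctan2(a[1],a[0])))
print(state()["eef_pos"],state()["tcp_rot"])
```

```text
[573.6059287  155.92159595 131.        ]
-75.1606330630449
-72.27004422624243
-72.46896115380841
[537.62293118  81.69720387 228.61749537] [-3.14158198e+00  4.44737144e-05  2.46179911e-01]
```

```bash
python3 -m handwheel '[{"hand":0.06,"x":0.035,"y":0.074,"z":0,"spin":0.1},{"hand":0.06,"x":0.035,"y":0.074,"z":0,"spin":0.1},{"hand":0.06,"x":0.035,"y":0.074,"z":0,"spin":0.1},{"hand":0.06,"x":0.035,"y":0.074,"z":-0.04,"spin":0.1},{"hand":0.06,"x":0.035,"y":0.074,"z":-0.07,"spin":0.1},{"hand":0.06,"x":0.035,"y":0.074,"z":-0.1,"spin":0.1},{"hand":0.06,"x":0.035,"y":0.074,"z":-0.125,"spin":0.1},{"hand":0.06,"x":0.035,"y":0.074,"z":-0.125,"spin":0.1},{"hand":0.0,"x":0.035,"y":0.074,"z":-0.125,"spin":0.1},{"hand":0.0,"x":0.035,"y":0.074,"z":-0.125,"spin":0.1},{"hand":0.0,"x":0.035,"y":0.074,"z":-0.125,"spin":0.1},{"hand":0.0,"x":0.035,"y":0.074,"z":-0.125,"spin":0.1},{"hand":0.0,"x":0.035,"y":0.074,"z":-0.125,"spin":0.1},{"hand":0.0,"x":0.035,"y":0.074,"z":-0.125,"spin":0.1},{"hand":0.0,"x":0.035,"y":0.074,"z":-0.125,"spin":0.1},{"hand":0.0,"x":0.035,"y":0.074,"z":-0.125,"spin":0.1}]'
```

```text
t: 7.72
eef_pos: [572.9, 155.8, 104.5]
tcp_rot: [3.141, -0.001, 0.253]
ft_force: [-1.2, -1.0, 6.3]
opening: 0.272
```

```bash
python3 -m handwheel '[{"hand":0.0,"x":0,"y":0,"z":0.03,"spin":0},{"hand":0.0,"x":0,"y":0,"z":0.06,"spin":0},{"hand":0.0,"x":0,"y":0,"z":0.1,"spin":0},{"hand":0.0,"x":0,"y":0,"z":0.14,"spin":0},{"hand":0.0,"x":0.02,"y":-0.03,"z":0.14,"spin":1},{"hand":0.0,"x":0.02,"y":-0.06,"z":0.14,"spin":2},{"hand":0.0,"x":0.02,"y":-0.1,"z":0.14,"spin":3},{"hand":0.0,"x":0.02,"y":-0.14,"z":0.14,"spin":4},{"hand":0.0,"x":0.02,"y":-0.18,"z":0.14,"spin":5},{"hand":0.0,"x":0.02,"y":-0.22,"z":0.14,"spin":5.5},{"hand":0.0,"x":0.02,"y":-0.26,"z":0.14,"spin":5.5},{"hand":0.0,"x":0.02,"y":-0.3,"z":0.14,"spin":5.5},{"hand":0.0,"x":0.02,"y":-0.34,"z":0.14,"spin":5.5},{"hand":0.0,"x":0.02,"y":-0.38,"z":0.14,"spin":5.5},{"hand":0.0,"x":0.02,"y":-0.42,"z":0.14,"spin":5.5},{"hand":0.0,"x":0.02,"y":-0.443,"z":0.14,"spin":5.5},{"hand":0.0,"x":0.02,"y":-0.443,"z":0.14,"spin":5.5},{"hand":0.0,"x":0.02,"y":-0.443,"z":0.14,"spin":5.5},{"hand":0.0,"x":0.02,"y":-0.443,"z":0.14,"spin":5.5}]'
python3 - <<'E'
from h import *
c=read_camera("wrist");t=read_camera("top");s=read_camera("scene")
import pickle;pickle.dump((c,t,s),open("c3.pkl","wb"))
save(c,"w3.png",s=1.5);print(np.array(proj(c,(549.5,-234.5,102)))*1.5,state()["eef_pos"],state()["tcp_rot"],state()["ft_force"],state()["opening"])
E
```

```text
t: 9.3
eef_pos: [592.4, -286.7, 243.3]
tcp_rot: [-3.141, -0.0, 0.733]
ft_force: [-0.3, -0.2, -2.0]
opening: 0.271
[389.22093745 171.5922508 ] [ 592.83803136 -286.056833    243.79595807] [-3.14149046e+00 -1.11691045e-04  7.34170220e-01] [ 0.75405991  0.21164749 -2.80162491] 0.2718743669291892
```

View pics/w3.png

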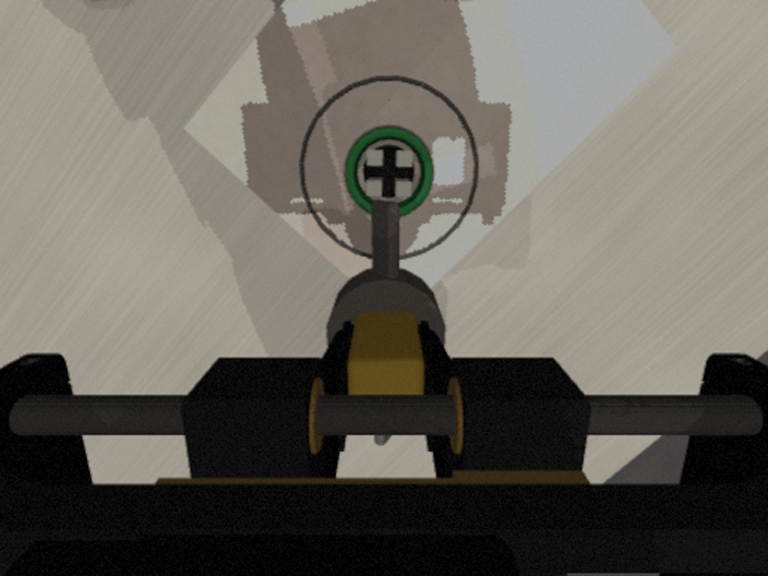

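The cross slot is at (388,171) with its arms along the image axes. The held paddle is square in the jaws, with its hub near (386,310). One zoom to get both more precisely.

Run:
```python
from h import *
import pickle;c,t,s=pickle.load(open("c3.pkl","rb"))
c["img"]=cv2.convertScaleAbs(c["img"],alpha=2)
save(c,"z3.png",(205,80,315,195),s=5.2)
```

```text
(no output)
```

View pics/z3.png

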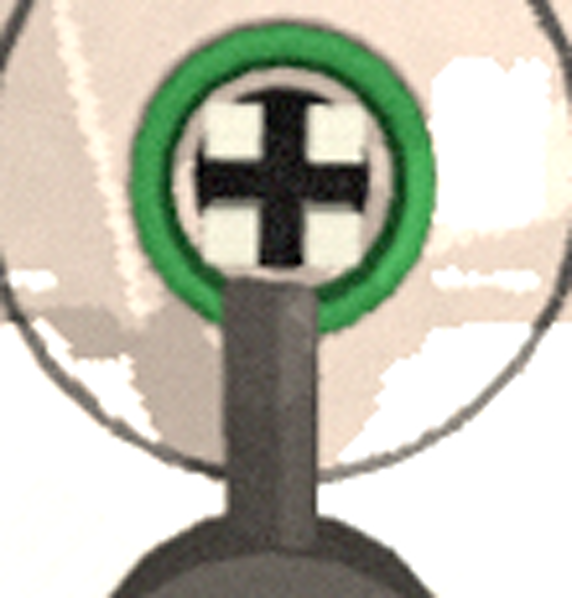

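Run:
```python
from h import *
import pickle;c,t,s=pickle.load(open("c3.pkl","rb"))
m=lambda x,y,z:ray(c,(x+.5)/5.2-.5+205,(y+.5)/5.2-.5+80,z)
q=m(284,183,102);print("coup",q,"ring",m(284,177,110))
for p,r in(((284.5,105),(282,255)),((205,183),(360,184))):
  a=m(*r,102)-m(*p,102);print(np.degrees(np.arctan2(a[1],a[0])))
S=state();P=S["eef_pos"];y=S["tcp_rot"][2];X=np.array([np.cos(y),np.sin(y),0]);Y=np.array([np.sin(y),-np.cos(y),0])
for z in(199,219):
  b=m(271,279,z)-P;print("tip in tool",b@X,b@Y)
print("delta",q-P,np.degrees(y))
a=m(316,520,219)-m(316,285,219);print("blade",np.degrees(np.arctan2(a[1],a[0])))
```

```text
coup [ 549.55611725 -234.96273582  102.        ] ring [ 548.63102893 -234.02717872  110.        ]
-48.86447841051835
41.644352024274
tip in tool -0.3135088872514974 -57.40491734890309
tip in tool -0.29133821504704693 -59.19343907666775
delta [ -43.28191411   51.09409717 -141.79595807] 42.06485503049866
blade -47.540820588068435
```

Run:
```python
from h import *
import pickle;c,t,s=pickle.load(open("c3.pkl","rb"))
m=lambda x,y,z:ray(c,(x+.5)/5.2-.5+205,(y+.5)/5.2-.5+80,z)
S=state();P=S["eef_pos"];y=S["tcp_rot"][2];X=np.array([np.cos(y),np.sin(y),0]);Y=np.array([np.sin(y),-np.cos(y),0])
for p in((270,548,220.3),(270,506,194.3)):
  b=m(*p)-P;print(b@X,b@Y+27)
```

```text
-0.45457982010760695 0.5538715836456376
-0.4984989523353837 1.5103218578628983
```

```bash
python3 -m handwheel '[{"hand":0.0,"x":-0.02,"y":0.025,"z":0,"spin":-0.1},{"hand":0.0,"x":-0.0435,"y":0.052,"z":0,"spin":-0.1},{"hand":0.0,"x":-0.0435,"y":0.052,"z":0,"spin":-0.1},{"hand":0.0,"x":-0.0435,"y":0.052,"z":-0.02,"spin":-0.1},{"hand":0.0,"x":-0.0435,"y":0.052,"z":-0.035,"spin":-0.1},{"hand":0.0,"x":-0.0435,"y":0.052,"z":-0.035,"spin":-0.1},{"hand":0.0,"x":-0.0435,"y":0.052,"z":-0.035,"spin":-0.1}]'
python3 - <<'E'
from h import *
s=read_camera("scene");save(s,"s4.png",(170,215,300,345),s=4.5)
print(state()["ft_force"],state()["eef_pos"])
E
```

```text
t: 10.03
eef_pos: [549.2, -234.5, 208.7]
tcp_rot: [-3.141, 0.0, 0.725]
ft_force: [0.6, -0.1, -2.0]
opening: 0.272
[ 0.31662373  0.86107925 -1.38986011] [ 549.52856126 -234.89118563  209.34412679]
```

View pics/s4.png

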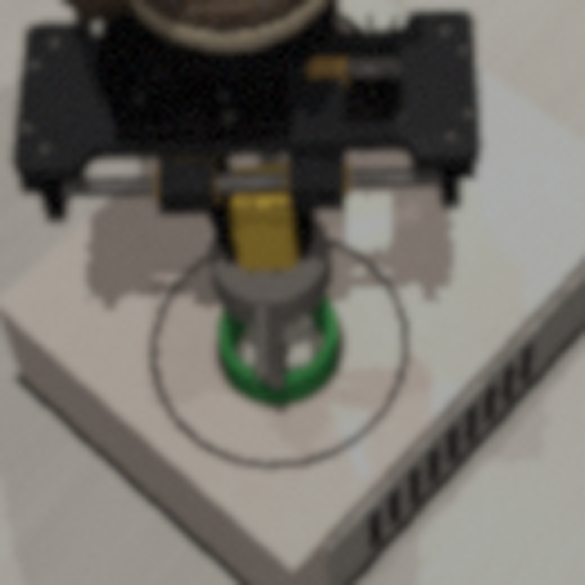

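The paddle stem sits over the ring (280,340). Now I'll descend slowly and watch the force.

```bash
python3 -m handwheel '[{"hand":0.0,"x":0,"y":0.0005,"z":-0.004,"spin":0},{"hand":0.0,"x":0,"y":0.0005,"z":-0.008,"spin":0},{"hand":0.0,"x":0,"y":0.0005,"z":-0.011,"spin":0},{"hand":0.0,"x":0,"y":0.0005,"z":-0.014,"spin":0},{"hand":0.0,"x":0,"y":0.0005,"z":-0.017,"spin":0},{"hand":0.0,"x":0,"y":0.0005,"z":-0.02,"spin":0},{"hand":0.0,"x":0,"y":0.0005,"z":-0.02,"spin":0}]'; python3 -c "
from cell import state
print(state()['moment'],state()['ft_force'])"
```

```text
t: 10.67
eef_pos: [549.0, -234.7, 188.0]
tcp_rot: [-3.141, 0.0, 0.724]
ft_force: [-0.4, -0.1, -3.3]
opening: 0.275
[-0.06135513  0.04495628 -0.01484563] [-0.39063443 -0.13527047 -3.29234123]
```

Tip is 8 mm into the coupling with no contact force. Continuing to the fins.

```bash
python3 -m handwheel '[{"hand":0.0,"x":0,"y":0,"z":-0.003,"spin":0},{"hand":0.0,"x":0,"y":0,"z":-0.005,"spin":0},{"hand":0.0,"x":0,"y":0,"z":-0.007,"spin":0},{"hand":0.0,"x":0,"y":0,"z":-0.009,"spin":0},{"hand":0.0,"x":0,"y":0,"z":-0.011,"spin":0},{"hand":0.0,"x":0,"y":0,"z":-0.013,"spin":0},{"hand":0.0,"x":0,"y":0,"z":-0.013,"spin":0}]'; python3 -c "
from cell import state
print(state()['moment'],state()['ft_force'])"
```

```text
t: 11.25
eef_pos: [549.0, -234.7, 175.2]
tcp_rot: [-3.141, 0.0, 0.724]
ft_force: [0.3, -0.0, -2.4]
opening: 0.27
[-0.00962405  0.00415528 -0.02519735] [ 0.29434579 -0.02122708 -2.39222713]
```

```bash
python3 -m handwheel '[{"hand":0.0,"x":0,"y":0,"z":-0.004,"spin":0},{"hand":0.0,"x":0,"y":0,"z":-0.008,"spin":0},{"hand":0.0,"x":0,"y":0,"z":-0.012,"spin":0},{"hand":0.0,"x":0,"y":0,"z":-0.015,"spin":0},{"hand":0.0,"x":0,"y":0,"z":-0.015,"spin":0}]'
python3 -m handwheel '[{"hand":0.0,"x":0,"y":0,"z":-0.002,"spin":0},{"hand":0.0,"x":0,"y":0,"z":-0.004,"spin":0},{"hand":0.0,"x":0,"y":0,"z":-0.006,"spin":0},{"hand":0.0,"x":0,"y":0,"z":-0.008,"spin":0},{"hand":0.0,"x":0,"y":0,"z":-0.008,"spin":0}]'
python3 -c "
from cell import state
print(state()['moment'],state()['ft_force'])"
```

```text
t: 11.67
eef_pos: [549.0, -234.7, 159.9]
tcp_rot: [-3.141, 0.0, 0.724]
ft_force: [-0.6, 0.1, -2.1]
opening: 0.272
t: 12.08
eef_pos: [549.2, -234.8, 152.7]
tcp_rot: [3.141, -0.0, 0.724]
ft_force: [-2.7, 1.0, 6.1]
opening: 0.272
[2.10027039e-01 5.54890977e-01 1.87697251e-04] [-2.66104775  1.03120856  6.1080407 ]
```

```bash
python3 -m handwheel '[{"hand":0.0,"x":0,"y":0,"z":-0.001,"spin":0},{"hand":0.0,"x":0,"y":0,"z":-0.002,"spin":0},{"hand":0.0,"x":0,"y":0,"z":-0.002,"spin":0},{"hand":0.0,"x":0,"y":0,"z":-0.002,"spin":0}]'
python3 -c "
from cell import state
print(state()['moment'],state()['ft_force'])"
```

```text
t: 12.42
eef_pos: [549.2, -234.8, 151.5]
tcp_rot: [3.141, -0.0, 0.724]
ft_force: [-4.4, 0.8, 9.3]
opening: 0.269
[ 0.31355608  0.85209388 -0.03741342] [-4.40349418  0.82892464  9.27013428]
```

```bash
python3 -m handwheel '[{"hand":0.0,"x":0,"y":0,"z":-0.001,"spin":0},{"hand":0.0,"x":0,"y":0,"z":-0.0015,"spin":0},{"hand":0.0,"x":0,"y":0,"z":-0.0015,"spin":0},{"hand":0.0,"x":0,"y":0,"z":-0.0015,"spin":0},{"hand":0.0,"x":0,"y":0,"z":-0.0015,"spin":0},{"hand":0.0,"x":0,"y":0,"z":-0.0015,"spin":0}]'
python3 - <<'E'
from h import *
s=read_camera("scene");t=read_camera("top")
b=lambda c,q,f:cv2.resize(c["img"][q[1]:q[3],q[0]:q[2]],None,fx=f,fy=f,interpolation=2)[:,:,::-1]
A=b(s,(170,215,300,345),4);B=b(t,(270,130,330,210),3.2);o=np.zeros((520,720,3),np.uint8);o[:520,:520]=A;o[:B.shape[0],520:520+B.shape[1]]=B
cv2.imwrite("pics/s5.png",o)
for i in range(3):
  S=state();print(S["ft_force"],S["eef_pos"],S["moment"]);read_camera("top")
E
```

```text
t: 12.92
eef_pos: [549.3, -234.9, 151.4]
tcp_rot: [3.14, -0.0, 0.724]
ft_force: [-6.7, 2.7, 23.2]
opening: 0.274
[-7.60950588  2.82035017 23.25967009] [ 549.31780626 -234.91102174  151.38068312] [0.62593586 1.61344858 0.06486424]
[-7.5118445   3.79624273 23.6583645 ] [ 549.32992056 -234.89403311  151.39292021] [0.5912906  1.59891656 0.12229104]
[-7.10994998  3.49266565 22.97914611] [ 549.30038268 -234.90356063  151.3720757 ] [0.56245446 1.59938708 0.10242059]
```

View pics/s5.png

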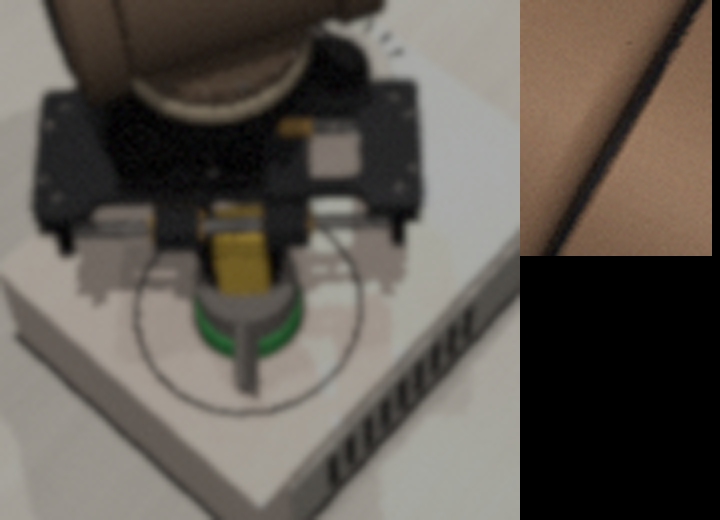

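The hub is pressed on the green sleeve at (248,320). The force jumped to 23 N and the TCP stopped at 151.4 mm, where 151.5 was predicted for home. The readings are steady, so I'm handing in.

```bash
python3 -c "
from cell import job_done
print(job_done())"
```

```text
the job is handed in; nothing more can be done
None
```

I handed the job in at about 13 s of the 58 s allowed, with the gripper still holding the yellow-gripped paddle pressed home in the coupling. No verdict is reported, so the results below come from my own checks.

- **Timer:** I turned the knob anticlockwise about 49°, until the moment on the tool jumped to 0.56 N m at the stop. A later top picture showed the pointer on the red tick. At the end the arm hid the knob from the top camera, so I couldn't check it again.
- **Paddle:** I took the yellow-gripped paddle from the stand and lined its fins up with the slot to within about 1°. It slid in with no resistance, so no searching turn was needed.
- **Fully home:** The spring took up as expected, and the paddle came to a hard stop with the TCP at 151.4 mm, against 151.5 mm predicted. At the end I was pressing with a steady 23 N upward on the tool, with about 7 N sideways, and the gripper opening had not changed.
- **Left alone:** I did not touch the disc, pan, tub or orange look-alike, though I took no final picture of them.
- **Disagreement:** The top and wrist cameras differed by 1 to 3 mm on the knob and paddle. I relied mostly on the wrist view and on contact.

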